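# Clamp the freshly glued steriliser insulation block

## Task

Two foam insulation blocks for the steriliser door have been glued: one is already snug between the pads of its one-hand bar clamp, the other still stands loose between open jaws. With the fingers, pump the trigger of the clamp that is still open until its jaw closes on the block and the jaw's rubber pad gives by about two millimetres, without crushing the soft foam, and finish while still holding the trigger pulled, since this clamp loses its pressure when the trigger is let go. Move the jaw by the trigger only, and leave the other clamp, its block and the things lying about alone.

Things in the scene. Friction and masses are not known exactly. Their poses are not given: they have to be found in the camera images.
- clamp_1: One of two like one-hand bar clamps lying on their side, black head screwed to a fixed board (top 12 mm up). Origin on the worktop below the bar's axis at the head pad's face. x: along the bar to the far jaw; y: to the jaws. Orange handle on the -y side, front face x -52 to -64, y -45 to -113 mm, z 19 to 49. Head x -54 to -8, y -23 to 27, top z 58. In front of the trigger the board is clear.
- trigger_1 (a joint): Angle of the orange trigger, rad: 0 let go (spring return), 0.38 squeezed back to the handle. Pivot at clamp x -26, y 25 mm. A full squeeze closes the jaw 6 mm (one ratchet tooth); let it return fully (at least 0.26 rad) to take the next tooth. At the pull point: 4 to 7 N while the jaw runs free; once it grips, about 12 N gives 22 N of jaw force, 15 N 30 N, 18 N 39 N, 20 N 45 N.
- bar_1 (a joint): Travel of the ratchet bar with the far jaw, m: the space between the pads is 91 mm minus this. Grows with each squeeze; stays when the trigger goes back while the jaw is free; a pressing jaw eases off to light contact when the trigger is let go.
- pad_1 (a joint): How far the far jaw's rubber pad is pressed in, m (0 to 0.007). It gives 1 mm per 14 N of jaw force.
- pull_1 (a point): Pull point: middle of the trigger's front face, 34 mm above the worktop (blade 12 mm thick, 62 mm long across the bar direction, from 22 to 46 mm above the worktop). Moves with the trigger: let go near clamp x -8, y -54 mm; squeezed near x -38, y -54. Pull it along the clamp's -x, towards the handle.
- jaw_face_1 (a point): Centre of the face of the far jaw's grey rubber pad (44 mm wide, 32 mm high), which travels in the clamp's -x direction towards the head. It looks to -x.
- head_face_1 (a point): Centre of the face of the fixed grey rubber pad on the clamp's head, at clamp x 0, y 45 mm, 33 mm above the worktop. It looks to +x.
- block_center_1 (a point): Centre of the loose tan foam block standing on the board between this clamp's pads: 50 mm along the bar, 46 mm across, 40 mm high, about 50 g, brown glue seam across its middle. It slides easily until both pads touch it. The foam crushes at 45 N of jaw force (pad in by 3.2 mm).
- clamp_2: One of two like one-hand bar clamps lying on their side, black head screwed to a fixed board (top 12 mm up). Origin on the worktop below the bar's axis at the head pad's face. x: along the bar to the far jaw; y: to the jaws. Orange handle on the -y side, front face x -52 to -64, y -45 to -113 mm, z 19 to 49. Head x -54 to -8, y -23 to 27, top z 58. In front of the trigger the board is clear.
- trigger_2 (a joint): Angle of the orange trigger, rad: 0 let go (spring return), 0.38 squeezed back to the handle. Pivot at clamp x -26, y 25 mm. A full squeeze closes the jaw 6 mm (one ratchet tooth); let it return fully (at least 0.26 rad) to take the next tooth. At the pull point: 4 to 7 N while the jaw runs free; once it grips, about 12 N gives 22 N of jaw force, 15 N 30 N, 18 N 39 N, 20 N 45 N.
- bar_2 (a joint): Travel of the ratchet bar with the far jaw, m: the space between the pads is 91 mm minus this. Grows with each squeeze; stays when the trigger goes back while the jaw is free; a pressing jaw eases off to light contact when the trigger is let go.
- pad_2 (a joint): How far the far jaw's rubber pad is pressed in, m (0 to 0.007). It gives 1 mm per 14 N of jaw force.
- pull_2 (a point): Pull point: middle of the trigger's front face, 34 mm above the worktop (blade 12 mm thick, 62 mm long across the bar direction, from 22 to 46 mm above the worktop). Moves with the trigger: let go near clamp x -8, y -54 mm; squeezed near x -38, y -54. Pull it along the clamp's -x, towards the handle.
- jaw_face_2 (a point): Centre of the face of the far jaw's grey rubber pad (44 mm wide, 32 mm high), which travels in the clamp's -x direction towards the head. It looks to -x.
- head_face_2 (a point): Centre of the face of the fixed grey rubber pad on the clamp's head, at clamp x 0, y 45 mm, 33 mm above the worktop. It looks to +x.
- block_center_2 (a point): Centre of the loose tan foam block standing on the board between this clamp's pads: 50 mm along the bar, 46 mm across, 40 mm high, about 50 g, brown glue seam across its middle. It slides easily until both pads touch it. The foam crushes at 45 N of jaw force (pad in by 3.2 mm).
- block_1: The same foam block as block_center_1; origin at the centre of its underside.
- block_2: The same foam block as block_center_2; origin at the centre of its underside.
- glue: White glue bottle with orange cap, 48 mm thick, 130 mm tall, loose; origin at the centre of its underside. A bystander.
- driver: Screwdriver with a red handle lying on the worktop, 190 mm long. A bystander.
- pen_orange: Orange marker lying on the worktop, 115 mm long. A bystander.
- pen_blue: Blue marker lying on the worktop, 115 mm long. A bystander.
Not all that is in view belongs to the job. Leave any green or orange look-alike of the block_1 alone.

How it is judged:
On the way, in this order (a step that is already met when the one before it is completed fails the run):
1. the open clamp's trigger is squeezed (value of joint trigger_1 above 0.15 rad), for 0.02 s.
2. its jaw grips the block (contact force between pad_1 and block_1 above 3 N), for 0.2 s.
At the end, for the whole second after the job is handed in: The fingers hold the open clamp's trigger pulled (over 2 N, more than 0.03 rad off its rest); its jaw grips the foam block with 12 to 40 N (pad in by about 0.9 to 2.9 mm); the block stands flat and still, within 15 mm of the pads' middle; the other clamp is still closed (contact force between pad_1 and block_1 between 12 and 40 N and contact force between the fingers and trigger_1 above 2 N and value of joint trigger_1 above 0.03 rad and linear speed of block_1 below 0.02 m/s and angle between block_1's own z axis and vertical below 0.12 rad and distance between jaw_face_2 and head_face_2 below 0.053 m and y of block_center_1 in the frame of clamp_1 between 0.03 and 0.06 m); the arm keeps its last pose, push and grip.
It fails at once if the foam is crushed (over 45 N of jaw force) (contact force between pad_1 and block_1 above 45 N).
It fails at once if the robot pushes the jaw, bar or block itself (over 3 N) (contact force between any of the fingers, the arm and bar_1 above 3 N or contact force between any of the fingers, the arm and block_1 above 3 N).
It fails at once if the other clamp or its block is worked or shifted (value of joint trigger_2 above 0.08 rad or distance of jaw_face_2 from where it was at the start of the episode above 0.004 m or distance of block_2 from where it was at the start of the episode above 0.006 m).
It fails at once if a bystander is moved by more than 30 mm (distance of any of glue, driver, pen_orange, pen_blue from where it was at the start of the episode above 0.03 m).
It also fails if it takes over 42 s, if anything falls off the work surface, if the arm or the gripper's body presses on something with over 40 N, if the wrist force passes 120 N, or if a joint passes its speed limit or range.

## Robot

A 7-joint arm with a two-finger parallel gripper is mounted at the origin on the work surface. World frame = base frame: x ahead of the robot, y to its left, z up, the work surface at z = 0. Lengths are in m, angles in rad, forces in N, time in s.
With the tool pointing down it reaches from about 0.425 to 1.025 m from the base axis. Payload 9.4 kg.
Tool frame: the origin (TCP) lies at the very end of the fingers, on their centre line; the grasp point (between the pads) lies 19 mm behind it; z points along the fingers, y is the direction in which the jaws open and shut (so a half turn about z gives the same grasp; the last joint's range is limited). The gripper opens to 85 mm and grips with 20 to 120 N. Pads are 22 mm wide; open, the fingers measure 114 mm over their backs; the gripper's body (76 mm by 85 mm) begins 54 mm behind the grasp point. The pads swing forward as they close: fully open they stand 13 mm farther back than shut.
Start: joints at [-1.302, 0.599, -0.003, 1.599, 0.002, 0.943, -0.08], TCP at [0.246, 0.682, 0.231] pointing down, gripper open.
Joint ranges: [-2.57, 2.57], [-0.35, 1.97], [-1.29, 1.29], [0.11, 2.56], [-1.05, 4.19], [0.11, 1.86], [-2.63, 2.63]. Speed limits (rad/s): [2.22, 2.22, 3.01, 3.01, 3.14, 3.14, 3.14].

## Interface

Orientations are given as a 3x3 rotation matrix whose columns are the frame's x, y, z axes.
In Python, from bench import manip gives the robot as it stands.
- The arm moves only by the tool step_arm, never from a script. Its argument "targets" is a list of rows, each a list of 7 numbers: the turn, a rotation vector about the tool's x, y, z in rad, then the shift along the tool's x, y, z in mm, then the gripper command: -1 is fully open, 1 is shut, values between are in proportion. In form: [[ax, ay, az, tx, ty, tz, hand], ...]. A call has 1 to 20 rows; each row shifts and turns the commanded pose from where the row before left it, along the tool's axes as they then stand; what a row does not reach is not made up. A row lasts 1/10 s, in which the tool goes at most 50 mm and 8.59 degrees, less where a joint would pass 70% of its speed; a pose out of reach is approached as far as the arm can. A call is refused whole if a number of a shift passes 50 or a number of a turn 0.15, either way. A call with a gripper value outside its range is refused whole. The fingers move at their own pace and stop on an object; "squeeze" is the grip in N (left out, the last holds). Time passes only in rows, so rows that do not move let the fingers close. It gives the time, the measured TCP pose, the force and the opening at its end, in the units of the state.
- manip.read_state(): the state, without advancing time (a new reading comes with each control period).
- manip.grab_frame(name): name is "scene" or "top"; returns the picture (480x640x3 uint8, red, green, blue); there is no depth.
- manip.camera_params(name): a dict with "mtx" (3x3 intrinsics, pixels), "pose" (4x4, takes a point from camera to world coordinates). Camera axes: x right, y up, looking along -z (the intrinsics and any distortion apply to the point x, -y, -z); pixel columns grow to the right and rows downward; lengths in m; the calibration is good to about 2 mm. A picture is of the moment at which its call begins. camera_params takes no time and is no camera call.
- manip.hand_in(): hands the job in, once; it reports no verdict.
The state is a dict: "t": time; "qpos": joint angles; "dq": joint speeds; "effort": joint torques, N m; "position": TCP position; "tool_rot": TCP orientation; "force": force on the tool from outside, world axes, zero at the start; "wrist_torque": the same for the moment, N m; "grip_width": finger opening in m.
Only numpy, scipy, OpenCV 4.12 (cv2) and the standard library are available. Lean on these libraries where they do the work, as an engineer would, in place of code of your own. Each camera call takes 0.05 s, during which the arm holds its last target.

## Working session

There is one attempt and no reset: what is moved stays moved. The work goes in short steps, Python scripts to look and compute and a tool call to move; the robot and the scene stay as the last step left them, time stands still between calls to the robot, and variables do not carry over. Pictures are saved under pics/ and viewed, and the job is handed in when it is done.

Besides the shell and the picture viewer there is one more tool, called after "Emit:" as a command line: name --pt "numbers of a row" for each row, then --argument value for the rest. step_arm: Moves the arm, as the interface text tells. Its arguments: {"type":"object","properties":{"targets":{"type":"array","items":{"type":"array","items":{"type":"number"}}},"squeeze":{"type":"number"}},"required":["targets"]}

```bash
mkdir -p pics; ls; python3 - <<'E'
from bench import manip
import cv2
for n in("scene","top"):
    p=manip.camera_params(n);print(n,p["mtx"],p["pose"])
    cv2.imwrite(f"pics/{n}0.png",manip.grab_frame(n)[:,:,::-1])
s=manip.read_state();print(s)
E
```

```text
pics
scene [[502.00403564   0.         326.52361641]
 [  0.         502.00403564 239.22913514]
 [  0.           0.           1.        ]] [[ 0.74117691 -0.57755772  0.3421752   0.93017156]
 [ 0.67128964  0.63370272 -0.38443605 -0.49580708]
 [ 0.00519665  0.51463379  0.85739434  1.21622538]
 [ 0.          0.          0.          1.        ]]
top [[500.58889604   0.         316.39871857]
 [  0.         500.58889604 241.28278227]
 [  0.           0.           1.        ]] [[-0.00531007  0.99553    -0.09429647  0.38820459]
 [-0.99975683 -0.00326694  0.02180829  0.03094734]
 [ 0.02140275  0.09438934  0.99530527  1.28942112]
 [ 0.          0.          0.          1.        ]]
{'t': 0.1, 'qpos': array([-1.30170902,  0.60005217, -0.00254235,  1.60004984,  0.00180851,
        0.94290025, -0.07980678]), 'dq': array([ 0.00137369, -0.00265826,  0.00029371, -0.0007976 ,  0.00140413,
       -0.00028619,  0.00141358]), 'effort': array([ 5.63787806e-03, -7.77987027e+01,  1.57059610e+00, -2.58627337e+01,
        1.28022884e-02,  5.53972990e-03, -2.84552584e-05]), 'position': array([0.24560153, 0.68168483, 0.23049825]), 'tool_rot': array([[-9.40827859e-01,  3.38884674e-01, -3.44342974e-04],
       [ 3.38884820e-01,  9.40826879e-01, -1.36482711e-03],
       [-1.38551865e-04, -1.40075997e-03, -9.99999009e-01]]), 'force': array([ 0.53328483,  0.63098679, -0.57032643]), 'wrist_torque': array([ 0.01790662,  0.04908262, -0.04891699]), 'grip_width': 0.08521744521057213}
```

View pics/scene0.png

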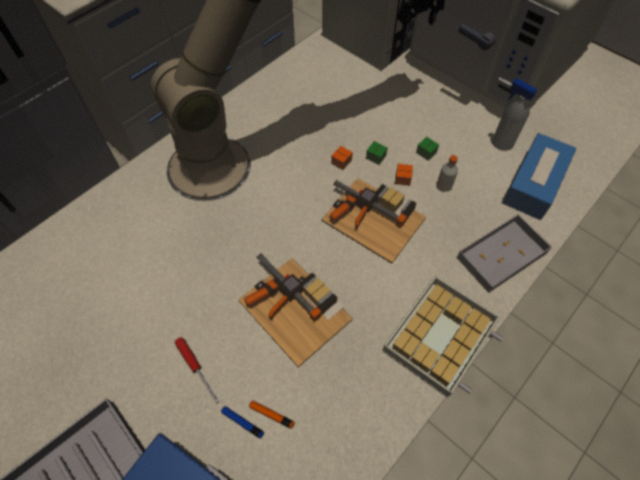

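View pics/top0.png

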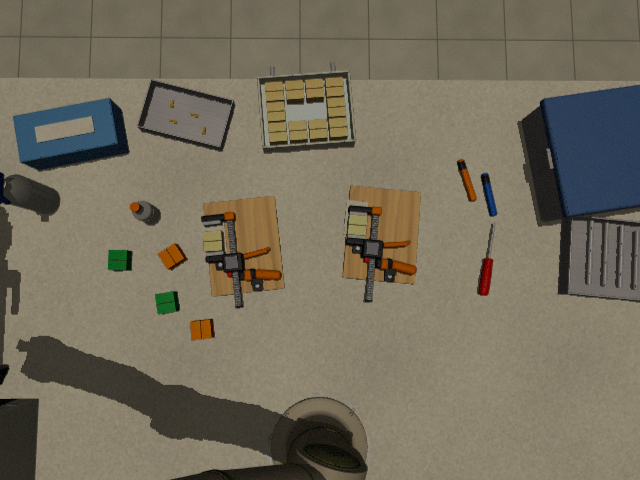

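The top view shows two clamps, with heads near (233,262) and (372,250). I'll enlarge both.

```bash
python3 - <<'E'
import cv2
im=cv2.imread("pics/top0.png")
cv2.imwrite("pics/c1.png",cv2.resize(im[190:315,195:295],None,fx=4.8,fy=4.8,interpolation=cv2.INTER_CUBIC))
cv2.imwrite("pics/c2.png",cv2.resize(im[180:305,335:435],None,fx=4.8,fy=4.8,interpolation=cv2.INTER_CUBIC))
E
```

```text
(no output)
```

View pics/c1.png

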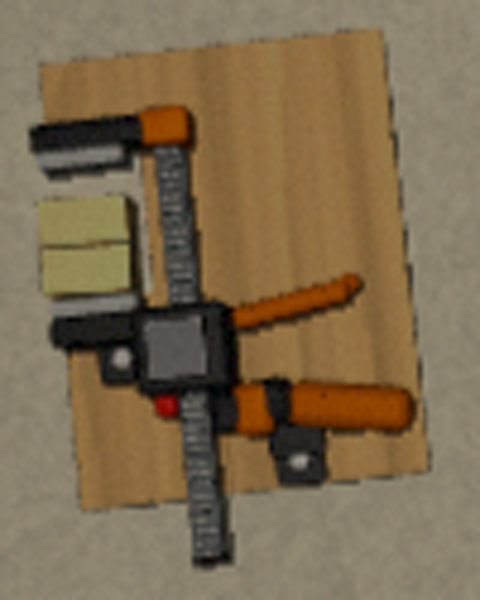

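View pics/c2.png

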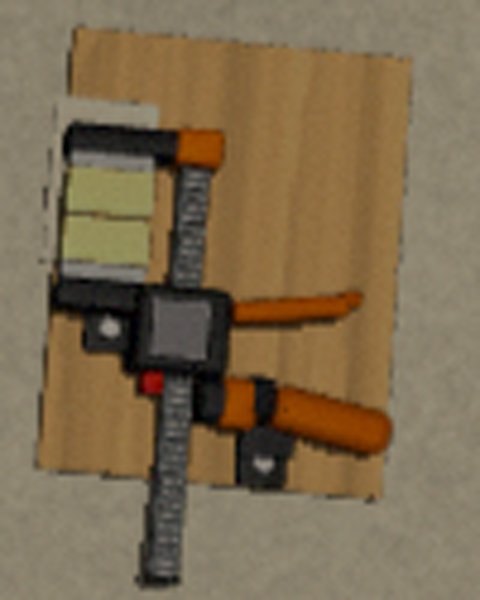

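Clamp_1, on the left, is open: there is a gap between the block at crop rows 197–295 and the far pad at about 172. I'll fit its pose and overlay the known geometry on both views.

```bash
cat > h.py <<'E'
import numpy as np, cv2
from bench import manip
from scipy.optimize import least_squares
C={n:manip.camera_params(n) for n in("scene","top")}
def proj(n,P):
    P=np.atleast_2d(P);T=np.linalg.inv(C[n]["pose"]);c=P@T[:3,:3].T+T[:3,3]
    c=c*[1,-1,-1];u=c@C[n]["mtx"].T;return u[:,:2]/u[:,2:]
def ray(n,uv,z):
    d=np.linalg.inv(C[n]["mtx"])@[uv[0],uv[1],1];d=C[n]["pose"][:3,:3]@(d*[1,-1,-1]);o=C[n]["pose"][:3,3]
    return o+d*(z-o[2])/d[2]
def c2w(p,P):
    P=np.atleast_2d(P);c,s=np.cos(p[2]),np.sin(p[2])
    return np.c_[p[0]+c*P[:,0]-s*P[:,1],p[1]+s*P[:,0]+c*P[:,1],P[:,2]]
E
cat > fit.py <<'E'
from h import *
k=4.8
cr=lambda u,v:(195+(u+.5)/k-.5,190+(v+.5)/k-.5)
obs=[((-.008,.027,.058),cr(138,317)),((-.008,-.023,.058),cr(222,305)),((-.054,.027,.058),cr(146,393)),
 ((-.020,-.088,.046),cr(357,283))]
f=lambda p:(np.vstack([proj("top",c2w(p,o[0])) for o in obs])-np.array([o[1] for o in obs])).ravel()
r=least_squares(f,[.55,.24,.05]);p=r.x;print(p,f(p).round(1))
np.save("p.npy",p)
def box(x0,x1,y0,y1,z0,z1):
    q=[(x0,y0),(x1,y0),(x1,y1),(x0,y1)]
    return [[(*a,z) for a in q] for z in(z0,z1)]
polys=box(-.054,-.008,-.023,.027,.012,.058)+box(-.020,-.008,-.085,-.023,.022,.046)
polys+=[[(-.052,-.045,.049),(-.052,-.045,.019),(-.064,-.113,.019),(-.064,-.113,.049)]]
polys+=[[(0,.023,.049),(0,.067,.049),(0,.067,.017),(0,.023,.017)]]
for n,(a,b,s) in {"top":((195,190),(100,125),4.8),"scene":((315,165),(120,105),5)}.items():
    im=cv2.imread(f"pics/{n}0.png")[a[1]:a[1]+b[1],a[0]:a[0]+b[0]]
    im=cv2.resize(im,None,fx=s,fy=s,interpolation=cv2.INTER_CUBIC)
    raw=im.copy()
    for q in polys:
        w=(proj(n,c2w(p,q))-a+.5)*s-.5
        cv2.polylines(im,[w.round().astype(int)],True,(255,255,0),1)
    cv2.imwrite(f"pics/ov_{n}.png",im)
E
python3 fit.py
```

```text
[0.48525352 0.21199355 0.22471129] [-1.6 -0.5  0.9 -2.6  0.7  1.9  0.   1.1]
```

View pics/ov_top.png

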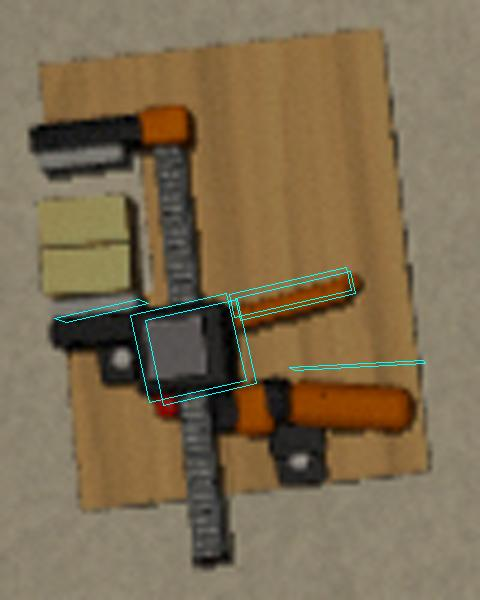

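View pics/ov_scene.png

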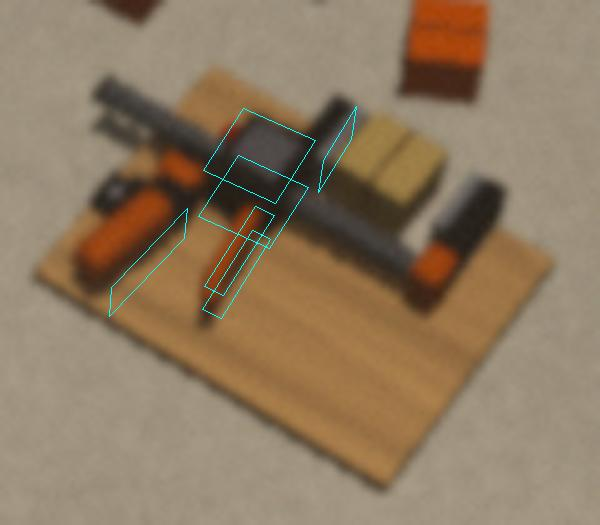

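```bash
python3 - <<'E'
s=open('fit.py').read()
s=s.replace(""",
 ((-.020,-.088,.046),cr(357,283))]""","""]
t=.2;e=np.array([np.sin(t),-np.cos(t)]);nn=np.array([np.cos(t),np.sin(t)])
c=np.array([-.008,-.054])""")
s=s.replace("f=lambda p:(np.vstack([proj","""def f(p):
    a=(np.vstack([proj""").replace("for o in obs])).ravel()","for o in obs])).ravel()\n    T=np.linalg.inv(np.array([[np.cos(p[2]),-np.sin(p[2])],[np.sin(p[2]),np.cos(p[2])]]))\n    b=[(T@(ray('top',cr(*uv),.036)[:2]-p[:2]))[1]/.0025 for uv in((172,150),(212,560),(196,400),(183,240))]\n    return np.r_[a,b]")
s=s.replace("+box(-.020,-.008,-.085,-.023,.022,.046)","+[[(*(c+e*i*.031-nn*j),z) for i,j in((-1,0),(1,0),(1,.012),(-1,.012))] for z in(.022,.046)]")
open('fit.py','w').write(s)
E
python3 fit.py
```

```text
[0.48346679 0.21023471 0.10649311] [-1.5 -1.   1.4 -0.7 -1.4  1.8  0.5  0.5  0.5  0. ]
```

View pics/ov_top.png

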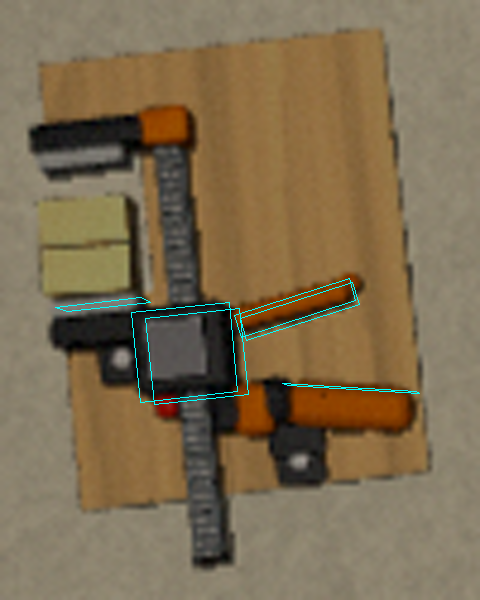

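View pics/ov_scene.png

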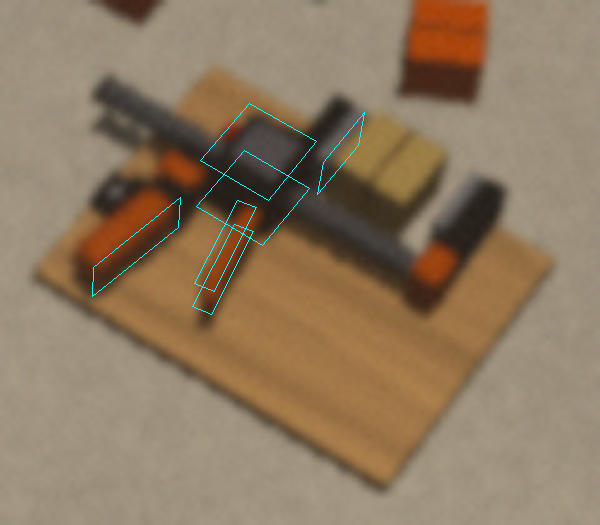

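Emit:
step_arm --pt "0 0 -0.113 0 0 0 1" --pt "0 0 -0.113 0 0 0 1" --pt "0 0 -0.113 0 0 0 1" --pt "0 0 -0.113 0 0 0 1" --pt "0 0 0 -6 -17 0 1" --pt "0 0 0 -10 -27 0 1" --pt "0 0 0 -13 -34 0 1" --pt "0 0 0 -13 -34 0 1" --pt "0 0 0 -13 -34 0 1" --pt "0 0 0 -13 -34 0 1" --pt "0 0 0 -13 -34 0 1" --pt "0 0 0 -13 -34 0 1" --pt "0 0 0 -13 -34 0 1" --pt "0 0 0 -13 -34 0 1" --squeeze 60

```text
t: 1.5
position: [0.399, 0.379, 0.2311]
tool_rot: [[-0.994, -0.106, -0.0], [-0.106, 0.994, -0.0], [0.0, -0.0, -1.0]]
force: [0.1, 0.3, -0.2]
grip_width: -0.0003
```

```bash
cat > st.py <<'E'
from h import *
p=np.load("p.npy");s=manip.read_state();R=s["tool_rot"]
c,sn=np.cos(p[2]),np.sin(p[2]);T=np.array([[c,sn],[-sn,c]])
print("t",s["t"],"pos",s["position"].round(4),"clamp",(T@(s["position"][:2]-p[:2])*1000).round(1),"yawx",np.degrees(np.arctan2(R[1,0],R[0,0])).round(2),"z",R[:,2].round(3),"F",s["force"].round(2),"Fcl",(T@s["force"][:2]).round(2),s["grip_width"],"q",s["qpos"].round(2))
for x,y in((20,-54),):
    tgt=np.r_[c2w(p,(x/1e3,y/1e3,0))[0,:2],.231];print("to tgt tool",(R.T@(tgt-s["position"])*1000).round(1))
E
python3 st.py
```

```text
t 1.5 pos [0.399  0.379  0.2311] clamp [-66.1 176.8] yawx -173.91 z [-0. -0. -1.] F [ 0.09  0.35 -0.24] Fcl [0.13 0.33] -0.00027313486598902064 q [-0.76  0.39 -0.13  2.    0.08  0.76  0.73]
to tgt tool [-8.610e+01 -2.308e+02  1.000e-01]
```

Emit:
step_arm --pt "0 0 0 -12 -32 0 1" --pt "0 0 0 -12 -32 10 1" --pt "0 0 0 -12 -32 15 1" --pt "0 0 0 -12 -32 15 1" --pt "0 0 0 -12 -32 15 1" --pt "0 0 0 -12 -32 20 1" --pt "0 0 0 -8 -22 25 1" --pt "0 0 0 -6 -17 31 1" --pt "0 0 0 0 0 0 1" --pt "0 0 0 0 0 0 1"

```text
t: 2.5
position: [0.5082, 0.16, 0.0999]
tool_rot: [[-0.994, -0.105, -0.002], [-0.105, 0.994, -0.0], [0.002, -0.0, -1.0]]
force: [-0.4, 0.6, -0.3]
grip_width: 0.0003
```

```bash
python3 st.py; python3 - <<'E'
from h import *
for n,(a,b,s) in {"top":((195,170),(120,125),4.8),"scene":((275,155),(150,110),5)}.items():
    im=manip.grab_frame(n)[:,:,::-1][a[1]:a[1]+b[1],a[0]:a[0]+b[0]]
    cv2.imwrite(f"pics/a_{n}.png",cv2.resize(im,None,fx=s,fy=s,interpolation=cv2.INTER_CUBIC))
E
```

```text
t 2.5 pos [0.5082 0.16   0.0999] clamp [ 19.2 -52.6] yawx -173.95 z [-0.002 -0.    -1.   ] F [-0.45  0.64 -0.27] Fcl [-0.38  0.69] 0.00033989926210473 q [-0.34  0.57 -0.1   2.14  0.12  0.44  1.14]
to tgt tool [  -0.6   -1.4 -131.1]
```

View pics/a_top.png

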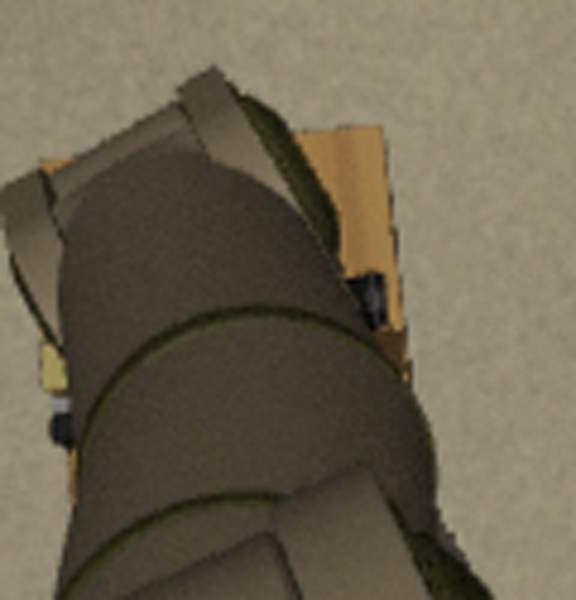

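View pics/a_scene.png

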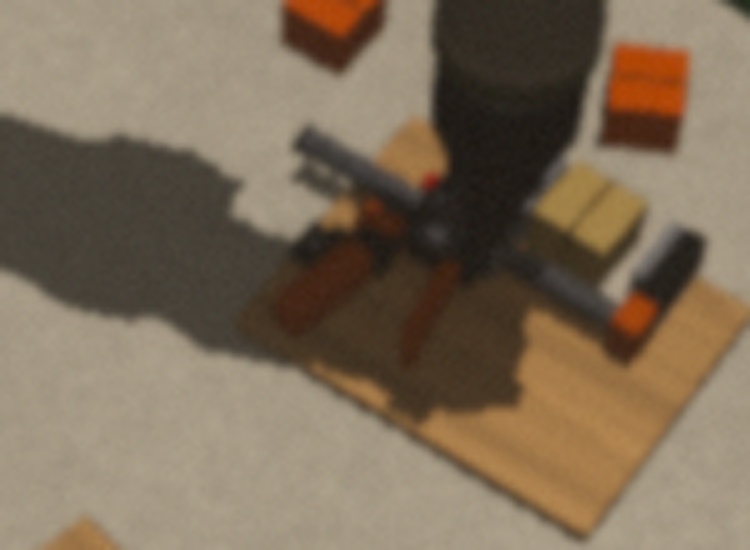

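The scene view shows the trigger at about (430,310), the block, and the jaw at about (665,260). The fingers are above the clear space in front of the trigger, so I'm descending.

Emit:
step_arm --pt "0 0 0 0 -1 20 1" --pt "0 0 0 0 -1 25 1" --pt "0 0 0 0 0 20 1" --pt "0 0 0 0 0 10 1" --pt "0 0 0 0 0 5 1" --pt "0 0 0 0 0 0 1"

```text
t: 3.2
position: [0.5089, 0.1586, 0.0206]
tool_rot: [[-0.994, -0.107, 0.0], [-0.107, 0.994, 0.0], [-0.0, 0.0, -1.0]]
force: [0.1, -0.7, 0.0]
grip_width: 0.0
```

```bash
python3 st.py; cat > pic.py <<'E'
from h import *
import sys
a,b,s=(275,155),(150,110),5
im=manip.grab_frame("scene")[:,:,::-1][a[1]:a[1]+b[1],a[0]:a[0]+b[0]]
cv2.imwrite(f"pics/{sys.argv[1]}.png",cv2.resize(im,None,fx=s,fy=s,interpolation=cv2.INTER_CUBIC))
E
python3 pic.py b1
```

```text
t 3.2 pos [0.5089 0.1586 0.0206] clamp [ 19.8 -54. ] yawx -173.87 z [ 0.  0. -1.] F [ 0.1  -0.73  0.01] Fcl [ 0.02 -0.74] 8.212209725383165e-06 q [-0.37  0.71 -0.06  2.18  0.15  0.26  1.12]
to tgt tool [  -0.3    0.  -210.4]
```

View pics/b1.png

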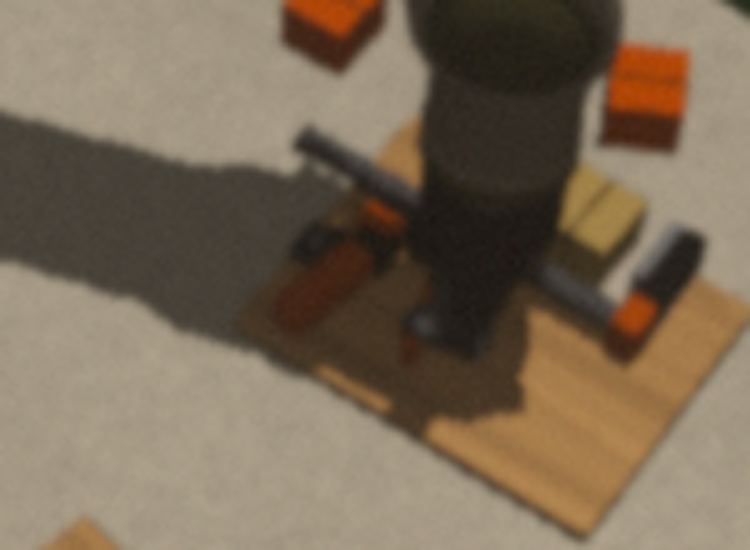

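Emit:
step_arm --pt "0 0 0 3 0 0 1" --pt "0 0 0 3 0 0 1" --pt "0 0 0 3 0 0 1" --pt "0 0 0 3 0 0 1" --pt "0 0 0 3 0 0 1" --pt "0 0 0 3 0 0 1"

```text
t: 3.85
position: [0.4921, 0.156, 0.0206]
tool_rot: [[-0.994, -0.105, 0.002], [-0.105, 0.994, 0.0], [-0.002, 0.0, -1.0]]
force: [5.1, -2.3, 0.9]
grip_width: -0.0003
```

```bash
python3 st.py
```

```text
t 3.85 pos [0.4921 0.156  0.0206] clamp [  2.8 -54.9] yawx -173.96 z [ 0.002  0.    -1.   ] F [ 5.15 -2.25  0.86] Fcl [ 4.88 -2.79] -0.00027994964683413154 q [-0.38  0.7  -0.05  2.22  0.15  0.22  1.11]
to tgt tool [ -17.7    0.9 -210.4]
```

Emit:
step_arm --pt "0 0 0 3 0 0 1" --pt "0 0 0 3 0 0 1" --pt "0 0 0 3 0 0 1" --pt "0 0 0 3 0 0 1" --pt "0 0 0 3 0 0 1" --pt "0 0 0 3 0 0 1" --pt "0 0 0 2 0 0 1"

```text
t: 4.55
position: [0.4725, 0.1537, 0.0205]
tool_rot: [[-0.995, -0.105, 0.003], [-0.105, 0.995, 0.0], [-0.003, 0.0, -1.0]]
force: [6.5, -2.9, 1.6]
grip_width: -0.0002
```

```bash
python3 st.py
```

```text
t 4.55 pos [0.4725 0.1537 0.0205] clamp [-16.9 -55.1] yawx -173.99 z [ 0.003  0.    -1.   ] F [ 6.52 -2.92  1.64] Fcl [ 6.17 -3.6 ] -0.00015124837673730513 q [-0.4   0.69 -0.04  2.27  0.15  0.19  1.1 ]
to tgt tool [ -37.5    1.1 -210.3]
```

Emit:
step_arm --pt "0 0 0 2 0 0 1" --pt "0 0 0 2 0 0 1" --pt "0 0 0 2 0 0 1"

```text
t: 4.85
position: [0.467, 0.1536, 0.0206]
tool_rot: [[-0.994, -0.105, 0.004], [-0.105, 0.994, 0.001], [-0.004, 0.001, -1.0]]
force: [6.3, -0.7, -0.5]
grip_width: 0.0
```

```bash
python3 st.py; python3 pic.py b2
```

```text
t 4.85 pos [0.467  0.1536 0.0206] clamp [-22.4 -54.6] yawx -173.98 z [ 0.004  0.001 -1.   ] F [ 6.3  -0.68 -0.5 ] Fcl [ 6.19 -1.34] 3.44715117040293e-05 q [-0.41  0.69 -0.04  2.28  0.15  0.17  1.09]
to tgt tool [ -43.2    0.8 -210.3]
```

View pics/b2.png

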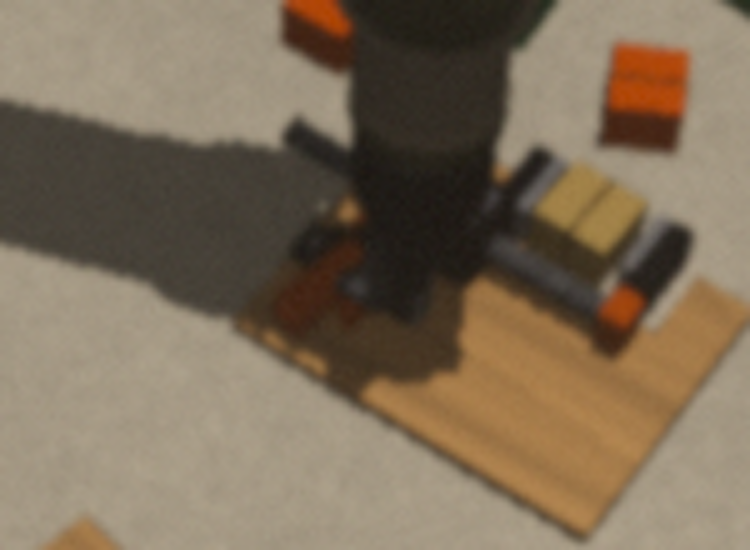

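Emit:
step_arm --pt "0 0 0 2 0 0 1" --pt "0 0 0 2 0 0 1"

```text
t: 5.1
position: [0.466, 0.1537, 0.0208]
tool_rot: [[-0.995, -0.104, 0.009], [-0.104, 0.995, 0.003], [-0.009, 0.002, -1.0]]
force: [17.7, -3.6, -4.8]
grip_width: -0.0002
```

```bash
python3 st.py
```

```text
t 5.1 pos [0.466  0.1537 0.0208] clamp [-23.4 -54.3] yawx -174.04 z [ 0.009  0.003 -1.   ] F [17.69 -3.61 -4.83] Fcl [17.21 -5.47] -0.00015980331625729753 q [-0.41  0.69 -0.04  2.28  0.15  0.16  1.09]
to tgt tool [ -45.3    0.9 -209.8]
```

The hard stop is at TCP clamp-x of about -23.3. Now I'll let the trigger return and check the jaw gap.

Emit:
step_arm --pt "0 0 0 -5 0 0 1" --pt "0 0 0 -7 0 0 1" --pt "0 0 0 -7 0 0 1" --pt "0 0 0 -7 0 0 1" --pt "0 0 0 -7 0 0 1" --pt "0 0 0 -5 0 0 1" --pt "0 0 0 0 0 0 1" --pt "0 0 0 0 0 0 1"

```text
t: 5.9
position: [0.4978, 0.1566, 0.02]
tool_rot: [[-0.994, -0.106, -0.002], [-0.106, 0.994, -0.001], [0.002, -0.001, -1.0]]
force: [-0.6, -0.5, 0.2]
grip_width: 0.0
```

```bash
python3 st.py; cat > gap.py <<'E'
from h import *
import sys
im=manip.grab_frame("scene")
cv2.imwrite(f"pics/{sys.argv[1]}.png",cv2.resize(im[170:225,365:435],None,fx=10,fy=10,interpolation=cv2.INTER_CUBIC)[:,:,::-1])
E
python3 gap.py g1
```

```text
t 5.9 pos [0.4978 0.1566 0.02  ] clamp [  8.6 -54.9] yawx -173.91 z [-0.002 -0.001 -1.   ] F [-0.6  -0.52  0.2 ] Fcl [-0.65 -0.45] 2.6095254673155282e-05 q [-0.37  0.7  -0.06  2.21  0.15  0.24  1.11]
to tgt tool [ -11.     0.8 -211. ]
```

View pics/g1.png

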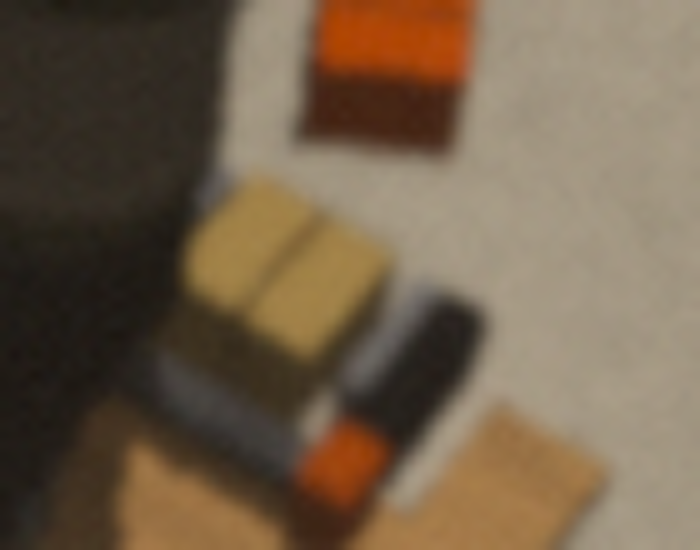

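```bash
python3 - <<'E'
from h import *
p=np.load("p.npy");c,sn=np.cos(p[2]),np.sin(p[2]);T=np.array([[c,sn],[-sn,c]])
for nm,uv,z in [("blk",(262,177),.052),("blk",(392,262),.052),("blk",(313,362),.052),("blk",(185,260),.052),("pad",(415,285),.049),("pad",(345,380),.049)]:
    w=ray("scene",(365+uv[0]/10-.45,170+uv[1]/10-.45),z);print(nm,(T@(w[:2]-p[:2])*1000).round(1))
# top image before
k=4.8
for nm,uv,z in [("blk",(38,200),.052),("blk",(127,195),.052),("blk",(131,293),.052),("blk",(43,297),.052),("padL",(38,160),.049),("padR",(130,155),.049),("padLbot",(40,172),.033)]:
    w=ray("top",(195+uv[0]/k-.4,190+uv[1]/k-.4),z);print("top",nm,(T@(w[:2]-p[:2])*1000).round(1))
E
```

```text
blk [ 9.1 70. ]
blk [55.2 66.4]
blk [55.5 23.5]
blk [ 7.2 32. ]
pad [64.  65.5]
pad [65.2 25.6]
top blk [55.6 70. ]
top blk [53.2 24.3]
top blk [ 2.4 27. ]
top blk [ 5.3 72. ]
top padL [76.7 68.7]
top padR [74.2 21.3]
top padLbot [72.8 71.3]
```

The jaw has about 14.6 mm left to close (pad face at about 64.6, block 50 mm long), which is two free squeezes and then the gripping one.

Emit:
step_arm --pt "0 0 0 4 0 0 1" --pt "0 0 0 4 0 0 1" --pt "0 0 0 4 0 0 1" --pt "0 0 0 4 0 0 1" --pt "0 0 0 4 0 0 1" --pt "0 0 0 4 0 0 1" --pt "0 0 0 4 0 0 1" --pt "0 0 0 3 0 0 1" --pt "0 0 0 2 0 0 1" --pt "0 0 0 0 0 0 1"

```text
t: 6.95
position: [0.467, 0.1538, 0.0205]
tool_rot: [[-0.994, -0.106, 0.002], [-0.106, 0.994, 0.001], [-0.002, 0.001, -1.0]]
force: [7.3, -1.4, -1.3]
grip_width: -0.0001
```

```bash
python3 st.py
```

```text
t 6.95 pos [0.467  0.1538 0.0205] clamp [-22.4 -54.4] yawx -173.94 z [ 0.002  0.001 -1.   ] F [ 7.25 -1.37 -1.31] Fcl [ 7.07 -2.14] -0.00011527133349848744 q [-0.41  0.69 -0.04  2.28  0.15  0.18  1.09]
to tgt tool [ -42.9    0.5 -210.4]
```

Emit:
step_arm --pt "0 0 0 1.5 0 0 1" --pt "0 0 0 -7 0 0 1" --pt "0 0 0 -7 0 0 1" --pt "0 0 0 -7 0 0 1" --pt "0 0 0 -7 0 0 1" --pt "0 0 0 -7 0 0 1" --pt "0 0 0 -1 0 0 1" --pt "0 0 0 0 0 0 1" --pt "0 0 0 0 0 0 1"

```text
t: 7.85
position: [0.4995, 0.1568, 0.0201]
tool_rot: [[-0.994, -0.106, -0.001], [-0.106, 0.994, -0.001], [0.001, -0.0, -1.0]]
force: [0.0, -0.2, -0.3]
grip_width: 0.0
```

```bash
python3 st.py; python3 gap.py g2
```

```text
t 7.85 pos [0.4995 0.1568 0.0201] clamp [ 10.2 -54.8] yawx -173.91 z [-0.001 -0.001 -1.   ] F [ 0.02 -0.17 -0.27] Fcl [-0.   -0.18] 4.702284820216664e-05 q [-0.37  0.7  -0.06  2.2   0.16  0.24  1.11]
to tgt tool [  -9.5    0.7 -210.9]
```

View pics/g2.png

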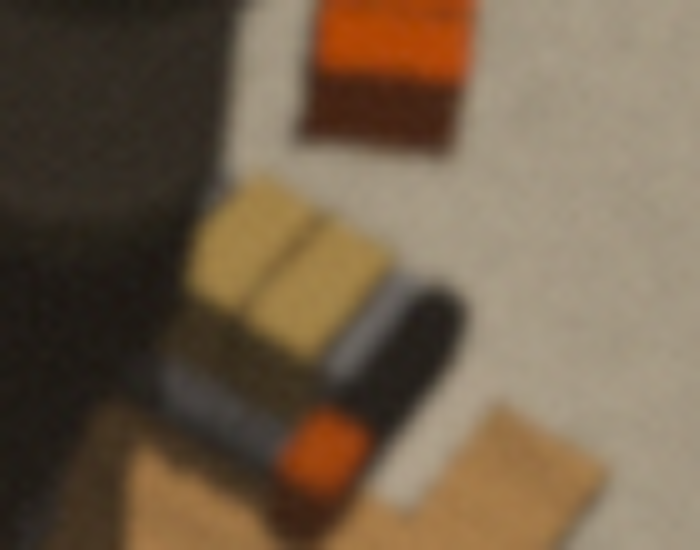

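The jaw is now almost at the block. The third squeeze goes more slowly while I watch the force.

Emit:
step_arm --pt "0 0 0 4 0 0 1" --pt "0 0 0 4 0 0 1" --pt "0 0 0 4 0 0 1" --pt "0 0 0 3 0 0 1" --pt "0 0 0 3 0 0 1" --pt "0 0 0 2 0 0 1" --pt "0 0 0 0 0 0 1"

```text
t: 8.6
position: [0.4812, 0.1547, 0.0205]
tool_rot: [[-0.994, -0.105, 0.002], [-0.105, 0.994, 0.0], [-0.002, -0.0, -1.0]]
force: [5.0, -3.2, -0.7]
grip_width: 0.0002
```

```bash
python3 st.py
```

```text
t 8.6 pos [0.4812 0.1547 0.0205] clamp [ -8.2 -55. ] yawx -173.96 z [ 0.002  0.    -1.   ] F [ 5.05 -3.24 -0.7 ] Fcl [ 4.67 -3.76] 0.0002400610680127851 q [-0.39  0.69 -0.05  2.25  0.16  0.2   1.1 ]
to tgt tool [ -28.5    1.  -210.5]
```

Emit:
step_arm --pt "0 0 0 2 0 0 1" --pt "0 0 0 2 0 0 1" --pt "0 0 0 2 0 0 1" --pt "0 0 0 0 0 0 1"

```text
t: 9.0
position: [0.4754, 0.1541, 0.0205]
tool_rot: [[-0.994, -0.105, 0.002], [-0.105, 0.994, 0.0], [-0.002, -0.0, -1.0]]
force: [4.8, -2.2, 0.1]
grip_width: 0.0
```

```bash
python3 st.py; python3 gap.py g3
```

```text
t 9.0 pos [0.4754 0.1541 0.0205] clamp [-14. -55.] yawx -173.97 z [ 0.002  0.    -1.   ] F [ 4.82 -2.18  0.13] Fcl [ 4.56 -2.68] 2.3430435484350564e-05 q [-0.4   0.69 -0.05  2.26  0.16  0.19  1.09]
to tgt tool [ -34.4    1.  -210.5]
```

View pics/g3.png

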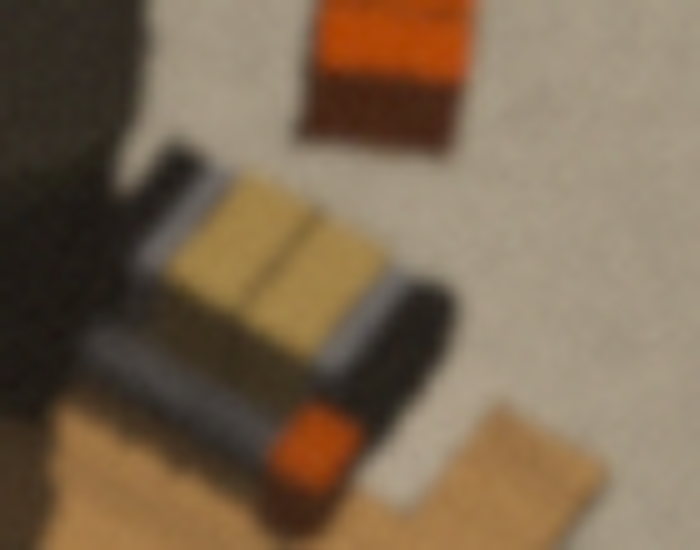

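Emit:
step_arm --pt "0 0 0 1.5 0 0 1" --pt "0 0 0 1.5 0 0 1" --pt "0 0 0 0 0 0 1"

```text
t: 9.35
position: [0.4726, 0.1539, 0.0205]
tool_rot: [[-0.994, -0.105, 0.002], [-0.105, 0.994, 0.0], [-0.002, 0.0, -1.0]]
force: [5.9, -3.4, -1.1]
grip_width: -0.0003
```

```bash
python3 st.py
```

```text
t 9.35 pos [0.4726 0.1539 0.0205] clamp [-16.8 -54.8] yawx -173.96 z [ 0.002  0.    -1.   ] F [ 5.86 -3.37 -1.14] Fcl [ 5.47 -3.98] -0.000274387421755075 q [-0.4   0.69 -0.04  2.27  0.16  0.19  1.09]
to tgt tool [ -37.3    0.9 -210.4]
```

Emit:
step_arm --pt "0 0 0 1.5 0 0 1" --pt "0 0 0 1.5 0 0 1" --pt "0 0 0 0 0 0 1"

```text
t: 9.65
position: [0.4697, 0.1538, 0.0205]
tool_rot: [[-0.994, -0.105, 0.002], [-0.105, 0.994, 0.001], [-0.002, 0.0, -1.0]]
force: [5.7, -2.1, -1.8]
grip_width: -0.0002
```

```bash
python3 st.py
```

```text
t 9.65 pos [0.4697 0.1538 0.0205] clamp [-19.7 -54.6] yawx -173.96 z [ 0.002  0.001 -1.   ] F [ 5.68 -2.15 -1.79] Fcl [ 5.42 -2.74] -0.00024365058897653642 q [-0.4   0.69 -0.04  2.27  0.16  0.18  1.09]
to tgt tool [ -40.2    0.8 -210.4]
```

Still free. I'll finish this tooth and then look.

Emit:
step_arm --pt "0 0 0 1.5 0 0 1" --pt "0 0 0 1.5 0 0 1" --pt "0 0 0 0 0 0 1"

```text
t: 9.95
position: [0.4673, 0.1538, 0.0205]
tool_rot: [[-0.994, -0.105, 0.003], [-0.105, 0.994, 0.001], [-0.004, 0.001, -1.0]]
force: [7.1, -1.5, -1.4]
grip_width: -0.0
```

```bash
python3 st.py; python3 gap.py g4
```

```text
t 9.95 pos [0.4673 0.1538 0.0205] clamp [-22.1 -54.3] yawx -173.95 z [ 0.003  0.001 -1.   ] F [ 7.11 -1.5  -1.39] Fcl [ 6.91 -2.24] -4.204975928403724e-06 q [-0.4   0.69 -0.04  2.28  0.16  0.17  1.09]
to tgt tool [ -42.8    0.6 -210.3]
```

View pics/g4.png

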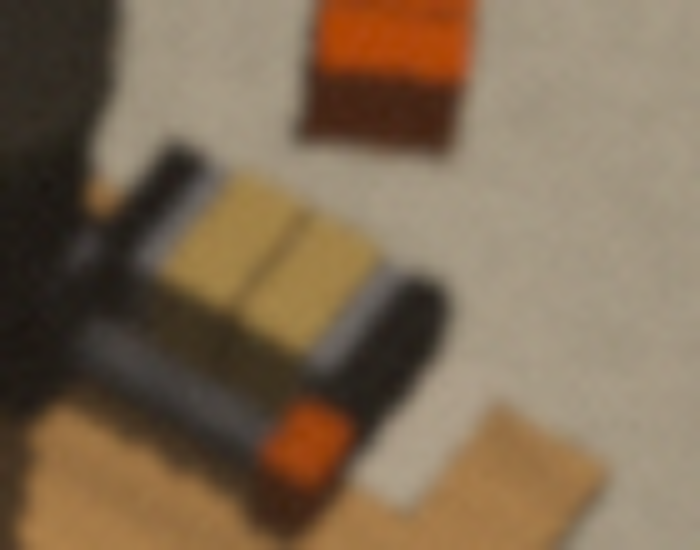

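Emit:
step_arm --pt "0 0 0 1.2 0 0 1" --pt "0 0 0 -7 0 0 1" --pt "0 0 0 -7 0 0 1" --pt "0 0 0 -7 0 0 1" --pt "0 0 0 -7 0 0 1" --pt "0 0 0 -7 0 0 1" --pt "0 0 0 0 0 0 1" --pt "0 0 0 0 0 0 1" --pt "0 0 0 4 0 0 1" --pt "0 0 0 3 0 0 1" --pt "0 0 0 2 0 0 1" --pt "0 0 0 0 0 0 1"

```text
t: 11.2
position: [0.49, 0.1558, 0.0204]
tool_rot: [[-0.994, -0.106, 0.0], [-0.106, 0.994, -0.0], [-0.0, -0.0, -1.0]]
force: [2.5, -0.9, -0.8]
grip_width: -0.0001
```

```bash
python3 st.py
```

```text
t 11.2 pos [0.49   0.1558 0.0204] clamp [  0.7 -54.8] yawx -173.92 z [ 0. -0. -1.] F [ 2.47 -0.86 -0.76] Fcl [ 2.37 -1.11] -8.485428831085197e-05 q [-0.38  0.7  -0.05  2.22  0.16  0.22  1.1 ]
to tgt tool [ -19.3    0.7 -210.6]
```

Emit:
step_arm --pt "0 0 0 1.5 0 0 1" --pt "0 0 0 1.5 0 0 1" --pt "0 0 0 0 0 0 1"

```text
t: 11.5
position: [0.4873, 0.1557, 0.0204]
tool_rot: [[-0.994, -0.106, 0.0], [-0.106, 0.994, 0.0], [-0.0, -0.0, -1.0]]
force: [3.7, -1.3, -0.3]
grip_width: 0.0001
```

```bash
python3 st.py
```

```text
t 11.5 pos [0.4873 0.1557 0.0204] clamp [ -2.  -54.6] yawx -173.91 z [ 0.  0. -1.] F [ 3.73 -1.29 -0.33] Fcl [ 3.57 -1.68] 0.00011149209776185738 q [-0.38  0.7  -0.05  2.23  0.16  0.22  1.1 ]
to tgt tool [ -22.1    0.6 -210.6]
```

Emit:
step_arm --pt "0 0 0 1.5 0 0 1" --pt "0 0 0 1.5 0 0 1" --pt "0 0 0 0 0 0 1"

```text
t: 11.8
position: [0.4853, 0.1553, 0.0204]
tool_rot: [[-0.994, -0.105, 0.002], [-0.105, 0.994, 0.0], [-0.002, 0.0, -1.0]]
force: [6.6, -2.3, -0.6]
grip_width: 0.0002
```

```bash
python3 st.py; python3 gap.py g5
```

```text
t 11.8 pos [0.4853 0.1553 0.0204] clamp [ -4.  -54.8] yawx -173.95 z [ 0.002  0.    -1.   ] F [ 6.59 -2.27 -0.6 ] Fcl [ 6.31 -2.96] 0.00017313522682847618 q [-0.39  0.7  -0.05  2.24  0.16  0.21  1.1 ]
to tgt tool [ -24.4    0.9 -210.5]
```

View pics/g5.png

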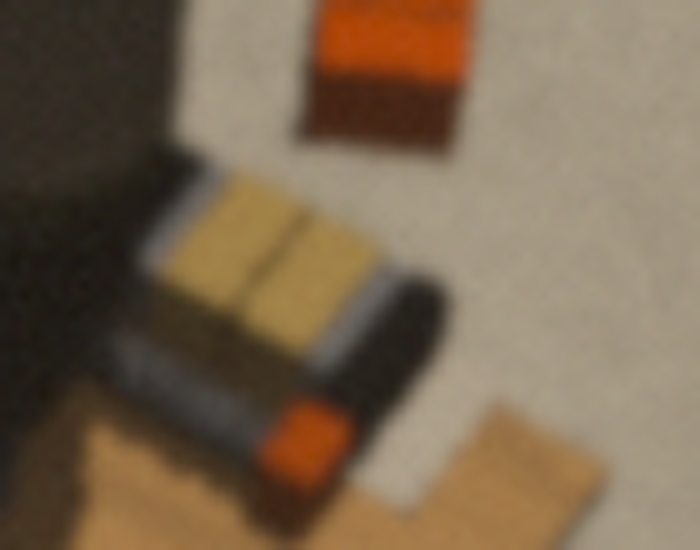

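The force rises from about -3, so the jaw has begun to grip. I'm continuing in small steps toward about 12.5 N.

Emit:
step_arm --pt "0 0 0 1 0 0 1" --pt "0 0 0 1 0 0 1" --pt "0 0 0 0 0 0 1" --pt "0 0 0 0 0 0 1"

```text
t: 12.25
position: [0.4839, 0.1551, 0.0205]
tool_rot: [[-0.994, -0.105, 0.003], [-0.105, 0.994, 0.001], [-0.003, 0.0, -1.0]]
force: [8.7, -3.5, -1.5]
grip_width: 0.0
```

```bash
echo 'print("M",s["wrist_torque"].round(3))'>>st.py; python3 st.py
```

```text
t 12.25 pos [0.4839 0.1551 0.0205] clamp [ -5.4 -54.8] yawx -173.97 z [ 0.003  0.001 -1.   ] F [ 8.7  -3.52 -1.51] Fcl [ 8.28 -4.42] 3.6235146708523356e-05 q [-0.39  0.69 -0.05  2.24  0.16  0.21  1.09]
to tgt tool [ -26.     0.9 -210.5]
M [-0.688 -1.59   0.049]
```

Emit:
step_arm --pt "0 0 0 1 0 0 1" --pt "0 0 0 1 0 0 1" --pt "0 0 0 1 0 0 1" --pt "0 0 0 0 0 0 1" --pt "0 0 0 0 0 0 1"

```text
t: 12.75
position: [0.4818, 0.1548, 0.0205]
tool_rot: [[-0.995, -0.105, 0.004], [-0.105, 0.995, 0.001], [-0.004, 0.001, -1.0]]
force: [9.8, -3.5, -2.0]
grip_width: -0.0001
```

```bash
python3 st.py
```

```text
t 12.75 pos [0.4818 0.1548 0.0205] clamp [ -7.5 -54.9] yawx -174.0 z [ 0.004  0.001 -1.   ] F [ 9.76 -3.46 -2.04] Fcl [ 9.33 -4.48] -0.0001471231343140638 q [-0.39  0.69 -0.05  2.25  0.16  0.2   1.09]
to tgt tool [ -28.4    1.1 -210.4]
M [-0.861 -2.065  0.007]
```

Emit:
step_arm --pt "0 0 0 1 0 0 1" --pt "0 0 0 1 0 0 1" --pt "0 0 0 1 0 0 1" --pt "0 0 0 1 0 0 1" --pt "0 0 0 0 0 0 1" --pt "0 0 0 0 0 0 1"

```text
t: 13.35
position: [0.4788, 0.1545, 0.0206]
tool_rot: [[-0.995, -0.104, 0.006], [-0.104, 0.995, 0.001], [-0.006, 0.001, -1.0]]
force: [12.4, -4.7, -2.9]
grip_width: -0.0002
```

```bash
python3 st.py
```

```text
t 13.35 pos [0.4788 0.1545 0.0206] clamp [-10.6 -55. ] yawx -174.03 z [ 0.006  0.001 -1.   ] F [12.39 -4.65 -2.88] Fcl [11.82 -5.95] -0.00024815449590684873 q [-0.39  0.69 -0.05  2.25  0.16  0.19  1.09]
to tgt tool [ -31.8    1.2 -210.2]
M [-0.963 -2.69   0.011]
```

Emit:
step_arm --pt "0 0 0 0 0 0 1" --pt "0 0 0 0 0 0 1"

```text
t: 13.55
position: [0.4788, 0.1545, 0.0206]
tool_rot: [[-0.995, -0.104, 0.006], [-0.104, 0.995, 0.001], [-0.006, 0.001, -1.0]]
force: [12.8, -4.1, -3.3]
grip_width: 0.0002
```

```bash
python3 st.py
```

```text
t 13.55 pos [0.4788 0.1545 0.0206] clamp [-10.6 -54.9] yawx -174.03 z [ 0.006  0.001 -1.   ] F [12.76 -4.12 -3.29] Fcl [12.25 -5.45] 0.00018085462537840134 q [-0.39  0.69 -0.05  2.25  0.16  0.19  1.09]
to tgt tool [ -31.8    1.2 -210.3]
M [-0.957 -2.637 -0.021]
```

Emit:
step_arm --pt "0 0 0 1 0 0 1" --pt "0 0 0 1 0 0 1" --pt "0 0 0 0 0 0 1" --pt "0 0 0 0 0 0 1" --pt "0 0 0 0 0 0 1" --pt "0 0 0 0 0 0 1"

```text
t: 14.15
position: [0.4773, 0.1543, 0.0206]
tool_rot: [[-0.995, -0.104, 0.006], [-0.104, 0.995, 0.002], [-0.007, 0.001, -1.0]]
force: [13.5, -4.7, -4.2]
grip_width: -0.0002
```

```bash
python3 st.py; python3 gap.py g6; python3 pic.py b6
```

```text
t 14.15 pos [0.4773 0.1543 0.0206] clamp [-12.1 -54.9] yawx -174.04 z [ 0.006  0.002 -1.   ] F [13.52 -4.7  -4.22] Fcl [12.95 -6.11] -0.0001746358280340514 q [-0.4   0.69 -0.04  2.26  0.16  0.19  1.09]
to tgt tool [ -33.5    1.2 -210.2]
M [-0.975 -2.879 -0.034]
```

View pics/g6.png

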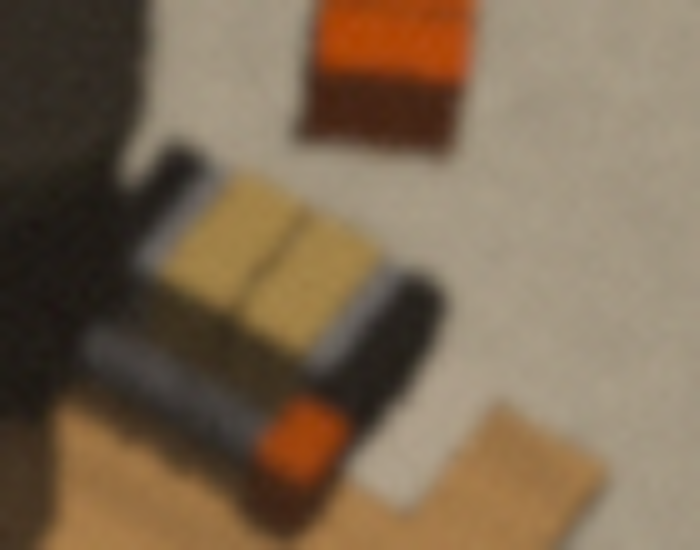

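View pics/b6.png

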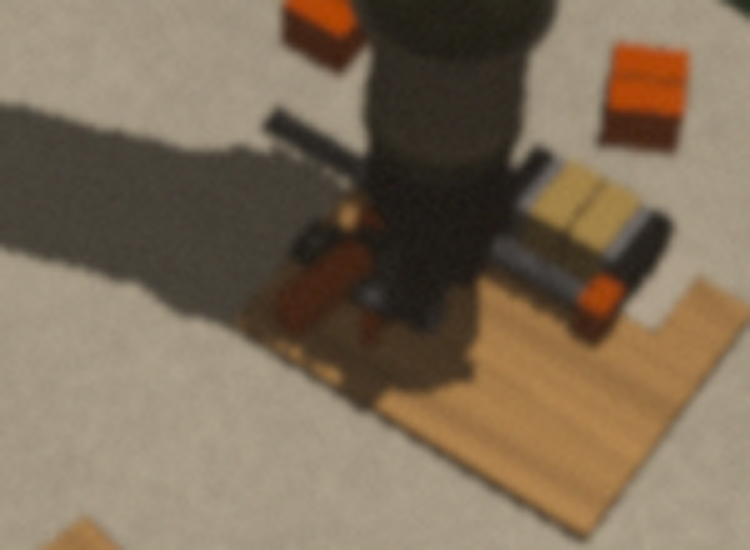

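The block sits snug between both pads and flat, with the arm steady at about 13 N (an estimated 25 N of jaw force). Handing in.

```bash
python3 - <<'E'
from bench import manip
manip.hand_in()
E
python3 st.py
```

```text
the job is handed in; nothing more can be done
the job is handed in; nothing more can be done
```

I pumped the open clamp's (clamp_1) trigger with the shut fingers: three full squeezes, then a fourth that I'm still holding. I handed the job in at about 14.3 s; it reports no verdict.

- **Force:** my last check showed a steady pull of about 13 N along the clamp's -x. By the given table that is about 25 N of jaw force, or the pad in by about 1.8 mm. The finger's travel since the grip began gives about the same. I did not measure pad depth directly, because the pictures are too coarse for that.
- **Block:** in the last picture it stands flat and snug between both pads.
- **Other clamp and bystanders:** I did not look at the second clamp again at the end, but the arm never went near it. The only thing close to its path was the glue bottle, and the fingers started across at 0.23 m, above its 130 mm height.
- **Readings that disagreed:** single force readings scattered by about 1 N. My fitted clamp pose was off by up to about 3 mm, so I went by where the force rose.

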